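Set a pump's coupling gap with a gap gauge

ROBOT

A 7-joint arm with a two-finger parallel gripper is mounted at the origin on the work surface. World frame = base frame: x ahead of the robot, y to its left, z up, the work surface at z = 0. Lengths are in m, angles in rad, forces in N, time in s.
With the tool pointing down it reaches from about 0.35 to 0.9 m from the base axis. Payload 8.1 kg.
Tool frame: the origin (TCP) lies at the very end of the fingers, on their centre line; the grasp point (between the pads) lies 19 mm behind it; z points along the fingers, y is the line along which they close (so a half turn about z gives the same grasp; the last joint's range is limited). The gripper opens to 85 mm and grips with 20 to 120 N. Pads are 22 mm wide; open, the fingers measure 114 mm over their backs; the gripper's body (76 mm by 85 mm) begins 54 mm behind the grasp point. The pads swing forward as they close: fully open they stand 13 mm farther back than shut.
Start: joints at [-1.272, 0.434, 0.025, 1.573, -0.012, 1.134, -0.075], TCP at [0.244, 0.575, 0.231] pointing down, gripper open.
Joint ranges: [-2.62, 2.62], [-0.44, 2.09], [-1.27, 1.32], [0.08, 2.57], [-1.32, 4.46], [0.12, 2], [-2.74, 2.74]. Speed limits (rad/s): [2.22, 2.22, 3.01, 3.01, 3.14, 3.14, 3.14].

INTERFACE

Orientations are given as a 3x3 rotation matrix whose columns are the frame's x, y, z axes.
In Python, from rig import env gives the robot as it stands. Calls block until the motion is done:
- env.move_pose(position, orientation): joint-space move of the TCP to a pose.
- env.move_linear(position, rot=None, velocity=0.15, contact_N=None): straight line of the TCP; rot=None keeps the orientation; velocity is the mean speed in m/s. With contact_N (N) it stops when the force on the tool has changed by that much, and returns True; else False.
- env.goto_joints(angles): joint-space move.
- env.gripper_to(opening, f_grip=None): finger opening in m; f_grip is the grip in N (None keeps the last); returns when the fingers have stopped.
- env.sleep(seconds).
- env.ik(position, orientation): joint angles nearest the present ones, or None.
- env.observe(): the state.
- env.grab_frame(name): name is "scene" or "top"; returns a dict with "image" (420x560x3 uint8, red, green, blue), "range_z" (420x560 float32, m along the optical axis (not along the pixel's ray), 0 where there is no reading), "vfov" (degrees; the focal length in pixels is half the picture's height over the tangent of half this angle, whatever the lens; pixels are square), "cx", "cy" (the principal point, pixels), "dist" ([k1, k2, p1, p2, k3] as OpenCV has them; the pictures are not rectified), "camera_from_world" (4x4, takes a point from world to camera coordinates). Camera axes: x right, y down, z forward; pixel columns grow to the right and rows downward; lengths in m; the calibration is good to about 2 mm. A picture is of the moment at which its call begins.
A pose or a line that the arm cannot do raises env.PlanningError and nothing moves.
- env.finish_job(): hands the job in; it is judged then, once.
The state is a dict: "t": time; "joints": joint angles; "joint_velocities": joint speeds; "joint_efforts": joint torques, N m; "tool_pos": TCP position; "ee_rot": TCP orientation; "contact_force": force on the tool from outside, world axes, zero at the start; "torque": the same for the moment, N m; "finger_gap": finger opening in m; "grasp_force": force on a finger pad.
Only numpy, scipy, OpenCV 4.12 (cv2) and the standard library are available. Lean on these libraries where they do the work, as an engineer would, in place of code of your own. Each camera call takes 0.05 s, during which the arm holds its last target. There are 200 camera calls.

TASK

Set the coupling gap of the small pump: take the flat gap gauge from the tool block, put its blade down between the two coupling hubs, central on the shaft, until its stop plate sits on top of both hubs. Then slide the motor up towards the pump until the hubs just nip the blade with no play left. Leave the gauge standing upright in the gap, so that I can bolt the motor down, and don't disturb the other things on the bench.

Things in the scene. Friction and masses are not known exactly. Their poses are not given: they have to be found in the camera images.
- pump: Fixed pump set: blue pump and grey finned motor face to face on a dark base 150 x 400 x 16 mm. Origin on the bench under the pump hub's face; y along the shaft line from pump (-) to motor (+), x level across, z up. Shaft line 80 mm high; each shaft end has a plain steel hub 64 mm across, 30 mm long (tops 112 mm high). Pump at y -40 to -164 mm, 136 mm high, its top port (y -120 mm) 155 mm.
- pump_face (a point): Topmost point of the pump hub's face, 112 mm above the bench: one edge of the coupling gap, at its top. Axes as pump. The space between the two hub faces is empty right across.
- motor_face (a point): Topmost point of the motor hub's face, 112 mm above the bench: the other edge of the gap; moves with the motor. Its y in pump's frame is the gap's width, 9.5 to 16 mm at the start. The motor body begins 44 mm behind it. Axes as pump.
- motor_tail (a point): Centre of the flat round rear of the motor's black fan cowl (108 mm across, 80 mm above the bench, top 134 mm), 209 mm behind motor_face. A terminal box on the motor, 163 mm high, spans 69 to 131 mm ahead of it. Pushed here with 6 to 8 N towards the pump (-y) the motor slides on its rails; it stays where it is left. Axes as pump.
- gauge: Loose gap gauge, 0.2 kg, 118 mm tall: flat steel blade down, 6 mm thick (y), 40 mm wide (x), 50 mm long, last 6 mm thinned to 3.5; over it a steel stop plate 44 (x) x 36 (y) x 6 mm; over that a flat black grip 36 (x) x 14 (y) x 62 mm. Origin at the blade's tip, z up the gauge. Starts upright in one of the block's three slots, stop plate on the block.
- gauge_stop (a point): Centre of the underside of the gauge's stop plate, 50 mm above the blade's tip; the grip spans 6 to 68 mm above this point. Axes as gauge.
- block: Fixed wooden tool block, 170 mm (x) by 66 mm (y), 64 mm high, origin under its centre. Three like upright slots at x = -52, 0 and 52 mm, each 8.5 mm wide (x), 42.5 mm long (y) and 54 mm deep.
- scraper: Bystander: gasket scraper standing in a slot of the block, steel blade down, round wooden handle 28 mm across up; origin at the blade's tip, 136 mm tall.
- file: Bystander: short file standing in a slot of the block, blade down, tapered round wooden handle 28 mm across up; origin at the blade's tip, 130 mm tall.
- guard: Bystander: grey sheet-metal arched coupling guard, 123 x 86 mm, 103 mm high, taken off and set down beyond the pump; origin under its centre.
- wrench: Bystander: open-ended wrench, 180 mm long, lying beyond the tool block; origin under its middle.
- bottle: Bystander: amber bottle, 68 mm across, 160 mm high; origin under its centre.
- flask: Bystander: round glass flask standing on a cork ring 120 mm across, 170 mm high; origin under its centre.
- beaker: Bystander: white beaker, 80 mm across, 95 mm high; origin under its centre.
Things that resemble listed ones, but are neither listed nor needed, are in the scene too. What is shaped like the gauge but purple is not meant.

How it is judged:
On the way:
1. the gauge's blade is down in the coupling gap, its stop plate on the hubs (z of gauge_stop in the frame of pump between 0.108 and 0.115 m and x of gauge_stop in the frame of pump between -0.01 and 0.01 m and angle between gauge's own z axis and vertical below 0.2 rad and y of gauge_stop in the frame of pump between 0 and 0.016 m), for 0.2 s.
At the end, for the whole second after the job is handed in: Gauge at rest in the gap: tilted under 0.10 rad, stop plate within 2.5 mm of the hub tops, its middle within 10 mm of the shaft line and 1 to 5.5 mm from the pump hub face. Gap between the hubs under 7.8 mm (blade 6 mm). Other things moved less than 30 mm, none tipped (z of gauge_stop in the frame of pump between 0.108 and 0.1145 m and x of gauge_stop in the frame of pump between -0.01 and 0.01 m and y of gauge_stop in the frame of pump between 0.001 and 0.0055 m and angle between gauge's own z axis and vertical below 0.1 rad and y of motor_face in the frame of pump between 0.004 and 0.0078 m and linear speed of gauge below 0.02 m/s); the robot touches nothing.
It fails at once if another thing on the bench is moved more than 30 mm (distance of any of scraper, file, guard, wrench, bottle, flask, beaker from where it was at the start of the episode above 0.03 m).
It fails at once if another thing is tipped over (angle between any of scraper, file, guard, bottle, flask, beaker's own z axis and vertical above 0.6 rad).
It also fails if it takes over 53 s, if anything falls off the work surface, if the arm or the gripper's body presses on something with over 40 N, if the wrist force passes 120 N, or if a joint passes its speed limit or range.

## Working session

There is one attempt and no reset: what is moved stays moved. The work goes in short steps, each a Python script; the robot and the scene stay as the last script left them, time stands still between calls to the robot, and variables do not carry over. Pictures are saved under pics/ and viewed, at most 10 in all, crops included, and the job is handed in when it is done.

```bash
mkdir -p pics; cat > h.py <<'E'
import numpy as np, cv2, pickle
from rig import env
def grab(n,f):
    d=env.grab_frame(n); pickle.dump(d,open(f'{f}.pkl','wb')); cv2.imwrite(f'pics/{f}.png',d['image'][:,:,::-1]); return d
def cloud(d):
    "world xyz per pixel"
    H,W=d['range_z'].shape; f=H/2/np.tan(np.radians(d['vfov'])/2)
    K=np.array([[f,0,d['cx']],[0,f,d['cy']],[0,0,1.]])
    u,v=np.meshgrid(np.arange(W),np.arange(H))
    p=cv2.undistortPoints(np.stack([u,v],-1).reshape(-1,1,2).astype(float),K,np.array(d['dist'])).reshape(H,W,2)
    z=d['range_z']; P=np.dstack([p*z[...,None],z]); T=np.linalg.inv(d['camera_from_world'])
    W_=P@T[:3,:3].T+T[:3,3]; W_[z==0]=np.nan; return W_
def project(d,X):
    H=420; f=H/2/np.tan(np.radians(d['vfov'])/2); K=np.array([[f,0,d['cx']],[0,f,d['cy']],[0,0,1.]]); T=np.array(d['camera_from_world'])
    return cv2.projectPoints(np.atleast_2d(X).astype(float),cv2.Rodrigues(T[:3,:3])[0],T[:3,3],K,np.array(d['dist']))[0].reshape(-1,2)
def ray(d,uv,z):
    "intersection of pixel rays with height z"
    H=420; f=H/2/np.tan(np.radians(d['vfov'])/2); K=np.array([[f,0,d['cx']],[0,f,d['cy']],[0,0,1.]]); T=np.linalg.inv(d['camera_from_world'])
    p=cv2.undistortPoints(np.array(uv,float).reshape(-1,1,2),K,np.array(d['dist'])).reshape(-1,2)
    r=np.c_[p,np.ones(len(p))]@T[:3,:3].T; o=T[:3,3]; return o+r*((z-o[2])/r[:,2])[:,None]
def down(a):
    "tool down, tool y axis at angle a in the world xy-plane"
    y=np.array([np.cos(a),np.sin(a),0]); z=np.array([0,0,-1.]); return np.c_[np.cross(y,z),y,z]
E
python3 - <<'E'
from h import *
for n in('scene','top'):
    d=grab(n,n); T=np.linalg.inv(d['camera_from_world']); print(n,d['vfov'],T[:3,3].round(3),T[:3,:3].round(2).tolist(),d['dist'])
a=cv2.imread('pics/scene.png'); b=cv2.imread('pics/top.png')
for n,i in(('s1',a),('t1',b)): cv2.imwrite(f'pics/{n}.png',cv2.resize(i,(800,600),interpolation=cv2.INTER_CUBIC))
o=env.observe();print(o['t'],o['tool_pos'],o['finger_gap'])
E
```

```text
scene 51.438269073362 [ 1.1   -0.292  1.004] [[0.58, 0.67, -0.46], [0.81, -0.47, 0.34], [0.02, -0.57, -0.82]] [-0.03692018  0.          0.          0.          0.        ]
top 47.9626990489738 [0.392 0.098 1.418] [[0.02, -0.99, 0.14], [-1.0, -0.02, 0.0], [0.0, -0.14, -0.99]] [-0.14078403  0.          0.          0.          0.        ]
0.1 [0.24431918 0.57478902 0.23061802] 0.0854815051330596
```

View pics/s1.png

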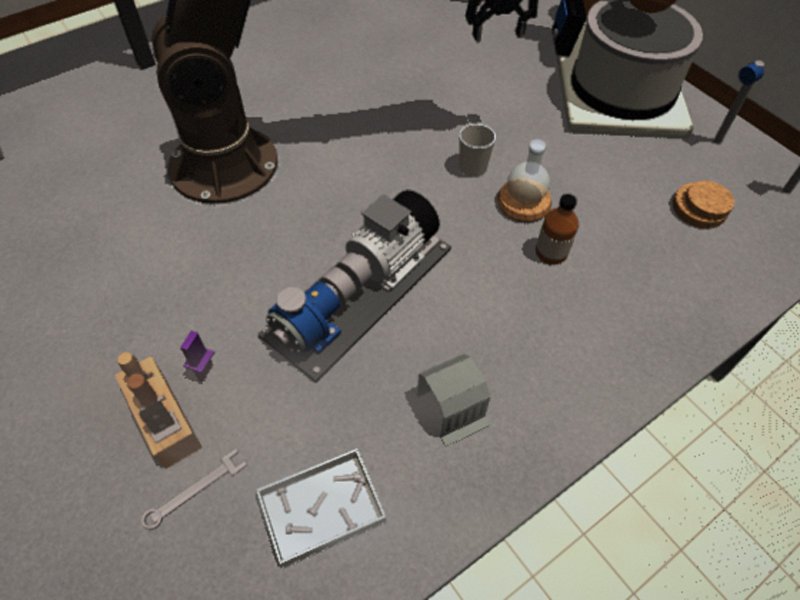

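View pics/t1.png

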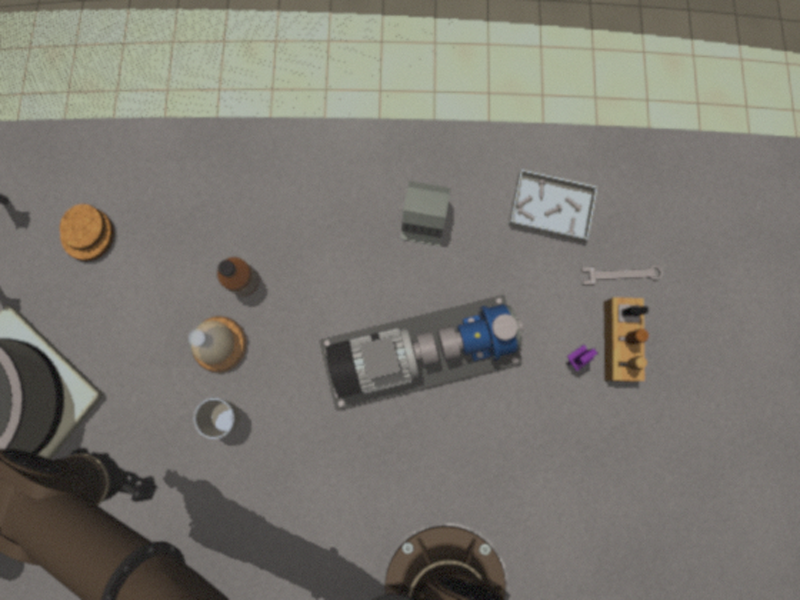

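The pump set lies along world y, with the motor on the left in the top view. The block is at the right, around (628,340) in the top view. The gauge (black grip) is in its far slot at (633,311), with the file and scraper in the other slots. The purple decoy is at (582,357).

```bash
python3 - <<'E'
from h import *
import pickle
t=pickle.load(open('top.pkl','rb')); s=pickle.load(open('scene.pkl','rb'))
a=t['image'][200:290,220:370]; b=t['image'][200:275,395:475]
c=s['image'][130:265,180:320]; e=s['image'][240:330,75:145]
R=lambda i,k:cv2.resize(i,None,fx=k,fy=k,interpolation=cv2.INTER_CUBIC)[:,:,::-1]
out=np.zeros((600,800,3),np.uint8)
def put(im,x,y): out[y:y+im.shape[0],x:x+im.shape[1]]=im[:600-y,:800-x]
put(R(t['image'][222:262,275:335],8),0,0)      # hubs top 8x -> 480x320
put(R(b,4),480,0)     # block top 4x 320x300
put(R(s['image'][170:210,225:270],6.5),0,325) # hubs scene 
put(R(s['image'][245:325,80:140],3.4),320,325)
put(R(s['image'][125:185,250:315],4),530,325)
cv2.imwrite('pics/crop.png',out)
C=cloud(t)
# plane/height stats
m=(C[...,2]>0.105)&(C[...,2]<0.118)
for name,(v0,v1,u0,u1) in dict(hub=(222,262,275,335)).items():
    for v in range(v0,v1,3): print(v,[int(x*1000) if x==x else -1 for x in C[v,u0:u1:3,2]])
E
```

```text
222 [1, -2, -3, 0, 10, 18, 16, 17, 15, 11, 16, 16, 15, 15, 16, 14, 14, 11, 32, 33]
225 [15, 16, 22, 20, 19, 15, 12, 17, 13, 18, 12, 13, 15, 11, 9, 15, 16, 34, 86, 89]
228 [15, 13, 16, 19, 13, 18, 14, 18, 13, 17, 15, 13, 18, 20, 15, 82, 98, 99, 100, 101]
231 [95, 90, 102, 109, 15, 10, 17, 14, 16, 15, 19, 96, 99, 101, 104, 66, 104, 103, 110, 109]
234 [100, 125, 112, 117, 16, 15, 87, 91, 95, 102, 20, 109, 108, 108, 112, 93, 112, 109, 113, 111]
237 [113, 116, 115, 126, 17, 13, 107, 106, 108, 106, 16, 97, 112, 105, 114, 96, 101, 108, 108, 109]
240 [165, 124, 122, 122, 130, 89, 110, 110, 114, 107, 12, 69, 111, 110, 110, 114, 95, 110, 110, 106]
243 [163, 130, 126, 128, 127, 100, 94, 110, 112, 109, 13, 14, 112, 108, 107, 106, 90, 109, 107, 101]
246 [161, 125, 128, 126, 131, 97, 96, 111, 111, 109, 115, 20, 103, 105, 103, 103, 18, 90, 93, 87]
249 [163, 128, 127, 131, 123, 127, 95, 111, 113, 108, 103, 15, 96, 101, 96, 90, 13, 12, 17, 33]
252 [161, 159, -1, 119, 125, 125, 13, 102, 105, 103, 95, 16, 14, 15, 15, 17, 15, 13, 15, 29]
255 [161, 163, 121, 122, 127, 119, 14, 69, 86, 15, 12, 15, 16, 12, 14, 20, 19, 18, 18, 19]
258 [164, 164, 119, 117, 117, 113, 16, 9, 10, 18, 18, 17, 13, 17, 14, 13, 16, 17, 15, 14]
261 [163, 117, 114, 115, 103, 107, 16, 14, 13, 18, 15, 20, 12, 20, 14, 17, 12, 17, 18, 12]
```

View pics/crop.png

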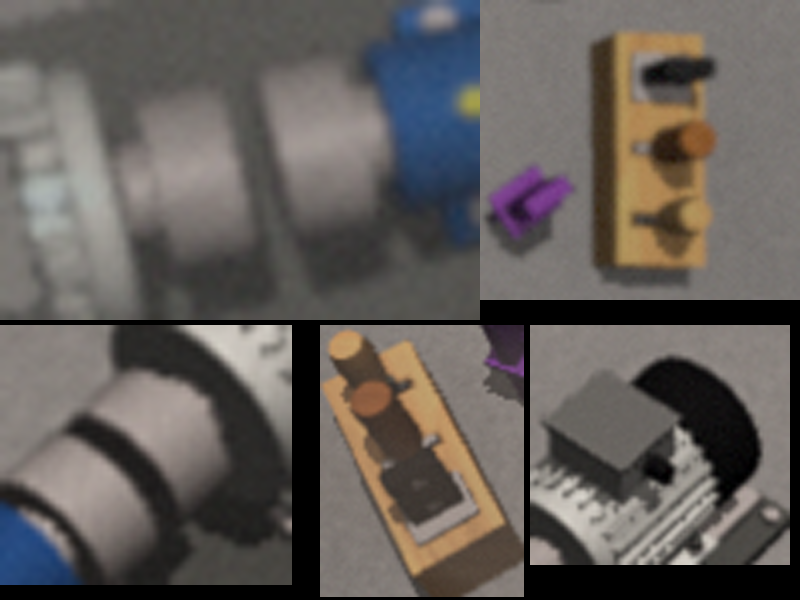

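```bash
cat > fit.py <<'E'
from h import *
from scipy.optimize import least_squares
t=pickle.load(open('top.pkl','rb')); s=pickle.load(open('scene.pkl','rb'))
Ct,Cs=cloud(t),cloud(s)
# hub points: masks in each image
def pts(C,u0,u1,v0,v1,zl,zh):
    P=C[v0:v1,u0:u1].reshape(-1,3); return P[(P[:,2]>zl)&(P[:,2]<zh)]
A=pts(Ct,291,321,230,256,.085,.12); B=pts(Cs,228,262,176,208,.06,.12)
for nm,Q in(('top',A),('scene',B),('both',np.r_[A,B])):
    def res(p):
        x0,th,dz=p; n=np.array([np.cos(th),np.sin(th)]) # across direction (pump x) ; shaft=(-sin,cos)
        dx=(Q[:,:2]-[x0,-.06])@n; return np.hypot(dx,Q[:,2]-dz-.08)-.032
    r=least_squares(res,[.45,-.15,0],loss='soft_l1',f_scale=.003); print(nm,len(Q),r.x,np.abs(r.fun).mean())
    print('  centroid',Q.mean(0))
np.save('axis.npy',r.x)
x0,th,_=r.x; n=np.array([np.cos(th),np.sin(th)]); a=np.array([-n[1],n[0]])
# intensity profiles along the top line
for nm,d in(('top',t),('scene',s)):
    g=cv2.cvtColor(d['image'],cv2.COLOR_RGB2GRAY).astype(np.float32); l=np.arange(-.03,.08,.002); pr=0
    for off in(-.006,-.003,0,.003,.006):
        h=.08+np.sqrt(.032**2-off**2); X=np.c_[np.array([x0,-.06])+l[:,None]*a+off*n,np.full(len(l),h)]
        q=project(d,X).astype(np.float32); pr=pr+cv2.remap(g,q[:,:1],q[:,1:],cv2.INTER_LINEAR)[:,0]/5
    print(nm,' '.join(f'{1000*x:.0f}:{v:.0f}' for x,v in zip(l,pr)))
# block
M=pts(Ct,425,456,203,270,.055,.069); print('block top',len(M),np.median(M,0),cv2.minAreaRect((M[:,:2]*1000).astype(np.float32)))
M=pts(Cs,80,140,245,325,.055,.069); print('block sc',len(M),np.median(M,0),cv2.minAreaRect((M[:,:2]*1000).astype(np.float32)))
print('corners top',ray(t,[(428.75,208),(451.25,208.75),(451.25,267),(428.75,266.25)],.064).round(4).tolist())
sc=lambda x,y:(80+(x-320)/3.4,245+(y-325)/3.4)
print('corners sc',ray(s,[sc(324,381),sc(410,341),sc(507,528),sc(417,575)],.064).round(4).tolist())
print('plate sc (z70) corners',ray(s,[sc(466,472),sc(480,505),sc(414,543)],.070).round(4).tolist())
print('grip top sc',ray(s,[sc(392,455),sc(450,450),sc(463,490),sc(405,510)],.132).round(4).tolist())
for nm,C,b in(('t',Ct,(425,460,203,228)),('s',Cs,(88,125,275,312))):
    G=pts(C,*b,.122,.14); print('grip',nm,len(G),G.mean(0) if len(G) else 0, cv2.minAreaRect((G[:,:2]*1000).astype(np.float32)) if len(G)>3 else 0)
E
python3 fit.py
```

```text
top 524 [ 0.50991657  0.24066176 -0.00095338] 0.002997542643792581
  centroid [0.4866034  0.02873802 0.10452237]
scene 820 [ 0.51429853  0.29058535 -0.00139195] 0.0042138307565709535
  centroid [0.4987235  0.03171507 0.0997188 ]
both 1344 [ 0.51283057  0.27445838 -0.00117571] 0.0037321897760588677
  centroid [0.4939981  0.03055437 0.10159162]
top -30:158 -28:157 -26:154 -24:143 -22:124 -20:101 -18:81 -16:66 -14:56 -12:56 -10:64 -8:71 -6:74 -4:76 -2:77 0:77 2:77 4:83 6:94 8:110 10:121 12:124 14:117 16:104 18:92 20:83 22:80 24:78 26:78 28:78 30:77 32:78 34:77 36:76 38:76 40:79 42:89 44:109 46:129 48:140 50:143 52:143 54:144 56:146 58:147 60:148 62:149 64:149 66:150 68:149 70:148 72:148 74:149 76:148 78:146
scene -30:81 -28:88 -26:94 -24:98 -22:108 -20:112 -18:111 -16:107 -14:103 -12:103 -10:105 -8:102 -6:94 -4:86 -2:79 0:71 2:68 4:67 6:65 8:70 10:90 12:119 14:133 16:131 18:120 20:96 22:74 24:67 26:66 28:66 30:66 32:66 34:67 36:66 38:67 40:71 42:79 44:79 46:59 48:40 50:41 52:72 54:119 56:150 58:157 60:156 62:155 64:156 66:156 68:155 70:154 72:154 74:153 76:152 78:152
block top 866 [ 0.4
[... 337 characters left out ...]
4034, 0.064], [0.4241, -0.3995, 0.064], [0.4256, -0.3319, 0.064]]
corners sc [[0.4284, -0.3929, 0.064], [0.4327, -0.3298, 0.064], [0.6043, -0.3326, 0.064], [0.6007, -0.3951, 0.064]]
plate sc (z70) corners [[0.5546, -0.3382, 0.07], [0.5822, -0.3403, 0.07], [0.5822, -0.3873, 0.07]]
grip top sc [[0.5529, -0.3692, 0.132], [0.5708, -0.3373, 0.132], [0.6011, -0.3417, 0.132], [0.5929, -0.377, 0.132]]
grip t 73 [ 0.56256513 -0.36366357  0.13085294] ((563.3289184570312, -365.01470947265625), (14.81970500946045, 36.74320983886719), 1.1679317951202393)
grip s 138 [ 0.56438362 -0.36561467  0.12971138] ((549.0038452148438, -362.99249267578125), (34.170650482177734, 54.617164611816406), 83.66387176513672)
```

Block and gauge are consistent across sources, with the gauge at about (0.563, -0.365). The shaft fit used a bad reference point, so I'm refitting it near y=0.03 with a tight selection.

```bash
cat > fit2.py <<'E'
from h import *
from scipy.optimize import least_squares
t=pickle.load(open('top.pkl','rb')); s=pickle.load(open('scene.pkl','rb'))
Y0=.03
for nm,ds in(('top',[t]),('scene',[s]),('both',[t,s])):
    P=np.concatenate([cloud(d).reshape(-1,3) for d in ds]); P=P[(abs(P[:,1]-Y0)<.06)&(abs(P[:,0]-.49)<.06)&(P[:,2]>.085)&(P[:,2]<.122)]
    p=np.array([.487,.17,0.])
    for k in range(8):
        n=np.array([np.cos(p[1]),np.sin(p[1])]); a=np.array([-n[1],n[0]])
        al=(P[:,:2]-[p[0],Y0])@a
        f=lambda p,Q:np.hypot((Q[:,:2]-[p[0],Y0])@[np.cos(p[1]),np.sin(p[1])],Q[:,2]-p[2]-.08)-.032
        Q=P[(abs(al)<.036)&(abs(f(p,P))<(.015 if k<2 else .007))]
        p=least_squares(f,p,args=(Q,),loss='soft_l1',f_scale=.003).x
    print(nm,len(Q),p,np.abs(f(p,Q)).mean())
    if nm=='top': pt=p
p=(p if abs(p[1]-pt[1])<.05 else pt); np.save('axis.npy',p)
x0,th,_=p; n=np.array([np.cos(th),np.sin(th)]); a=np.array([-n[1],n[0]])
for nm,d in(('top',t),('scene',s)):
    g=cv2.cvtColor(d['image'],cv2.COLOR_RGB2GRAY).astype(np.float32); l=np.arange(-.05,.056,.001); pr=0
    for off in(-.006,-.003,0,.003,.006):
        h=.08+np.sqrt(.032**2-off**2); X=np.c_[np.array([x0,Y0])+l[:,None]*a+off*n,np.full(len(l),h)]
        q=project(d,X).astype(np.float32); pr=pr+cv2.remap(g,q[:,:1],q[:,1:],cv2.INTER_LINEAR)[:,0]/5
    print(nm,' '.join(f'{1000*x:.0f}:{v:.0f}' for x,v in zip(l,pr)))
E
python3 fit2.py
```

```text
top 436 [ 4.87691591e-01  2.69754922e-01 -3.08050928e-04] 0.0016844182278153608
scene 465 [ 4.88400606e-01  2.73561446e-01 -3.51799084e-04] 0.0014585179201388717
both 903 [ 4.88057500e-01  2.71875391e-01 -2.84125899e-04] 0.0015751790556447088
top -50:102 -49:113 -48:124 -47:132 -46:138 -45:141 -44:142 -43:143 -42:143 -41:143 -40:143 -39:144 -38:145 -37:146 -36:147 -35:147 -34:148 -33:148 -32:149 -31:149 -30:149 -29:149 -28:150 -27:150 -26:150 -25:149 -24:149 -23:149 -22:149 -21:149 -20:149 -19:149 -18:149 -17:148 -16:147 -15:145 -14:139 -13:131 -12:121 -11:107 -10:95 -9:85 -8:80 -7:77 -6:78 -5:79 -4:81 -3:82 -2:82 -1:83 0:86 1:93 2:101 3:111 4:123 5:133 6:139 7:144 8:147 9:148 10:149 11:149 12:149 13:149 14:149 15:149 16:150 17:150 18:151 19:150 20:150 21:150 22:150 23:150 24:149 25:149 26:149 27:149 28:149 29:148 30:146 31:143 32:139 33:137 34:137 35:139 36:141 37:143 38:144 39:145 40:143 41:141 42:136 43:130 44:123 45:120 46:122 47:129 48:138 49:148 50:157 51:163 52:167 53:169 54:170 55:170 56:171
scene -50:84 -49:79 -48:69 -47:56 -46:46 -45:39 -44:37 -43:44 -42:59 -41:80 -40:105 -39:127 -38:143 -37:153 -36:156 -35:157 -34:157 -33:156 -32:156 -31:156 -30:156 -29:156 -28:156 -27:156 -26:156 -25:155 -24:155 -23:155 -22:154 -21:154 -20:154 -19:154 -18:153 -17:153 -16:153 -15:152 -14:149 -13:144 -12:133 -11:116 -10:96 -9:73 -8:55 -7:42 -6:34 -5:31 -4:30 -3:30 -2:31 -1:33 0:38 1:49 2:64 3:83 4:105 5:124 6:140 7:150 8:155 9:157 10:157 11:156 12:156 13:156 14:155 15:155 16:155 17:155 18:154 19:154 20:154 21:154 22:154 23:154 24:154 25:154 26:153 27:153 28:154 29:153 30:151 31:147 32:141 33:133 34:122 35:108 36:94 37:80 38:68 39:58 40:50 41:46 42:42 43:41 44:41 45:41 46:41 47:41 48:41 49:41 50:40 51:40 52:40 53:41 54:45 55:56 56:72
```

Both cameras agree: shaft yaw 0.272, pump face at l≈-10.4 mm, motor face at l≈+3.5 mm. That makes the gap about 14 mm, inside the 9.5–16 mm range. Next I check reachability and take the gauge.

```bash
cat >> h.py <<'E'
TH=.272; N=np.array([np.cos(TH),np.sin(TH)]); A=np.array([-N[1],N[0]])
O=np.array([.4881,.03])-.0104*A
def P(x,y,z): "pump frame -> world"; return np.r_[O+x*N+y*A,z]
G=np.array([.5633,-.3655])
E
python3 - <<'E'
from h import *
print('O',O,'tail',P(0,.223,.08))
for nm,p,a in [('blk',[*G,.093],0.017),('blk+pi',[*G,.093],0.017+np.pi),('gap',P(0,.006,.14),TH+np.pi/2),('gap-',P(0,.006,.14),TH-np.pi/2),('tail',P(0,.25,.075),TH),('tail-',P(0,.25,.075),TH+np.pi)]:
    q=env.ik(np.array(p),down(a)); print(nm,None if q is None else np.round(q,2))
p=env.observe()['tool_pos']
env.gripper_to(.034,40)
env.move_linear([p[0],p[1],.33],velocity=.3)
env.move_pose([*G,.24],down(0.017))
d=grab('top','t2'); 
o=env.observe();print(o['t'],o['tool_pos'],o['finger_gap'],o['joints'])
d=grab('scene','s2')
cv2.imwrite('pics/s2c.png',cv2.resize(cv2.imread('pics/s2.png')[160:330,50:250],(800,680))[:600])
E
```

```text
O [0.49089405 0.01998235] tail [0.43098321 0.23478387 0.08      ]
blk [-0.05  0.83  0.96  1.65 -0.75  1.08  1.15]
blk+pi [-0.12  0.92  1.14  1.65 -0.9   1.18 -1.88]
gap [-0.37  0.32  0.26  2.02 -0.11  0.81  1.8 ]
gap- [-0.72  0.38  0.74  2.05 -0.34  0.83 -1.08]
tail [-0.87  0.44  0.28  2.07 -0.19  0.66 -0.19]
tail- [-0.37  0.46 -0.37  2.03  0.26  0.7   2.5 ]
4.65 [ 0.563836   -0.36477186  0.2399428 ] 0.034054326445001594 [-0.02850385  0.62843685  0.90068977  1.482539   -0.50301189  1.27425142
  0.9450209 ]
```

View pics/s2c.png

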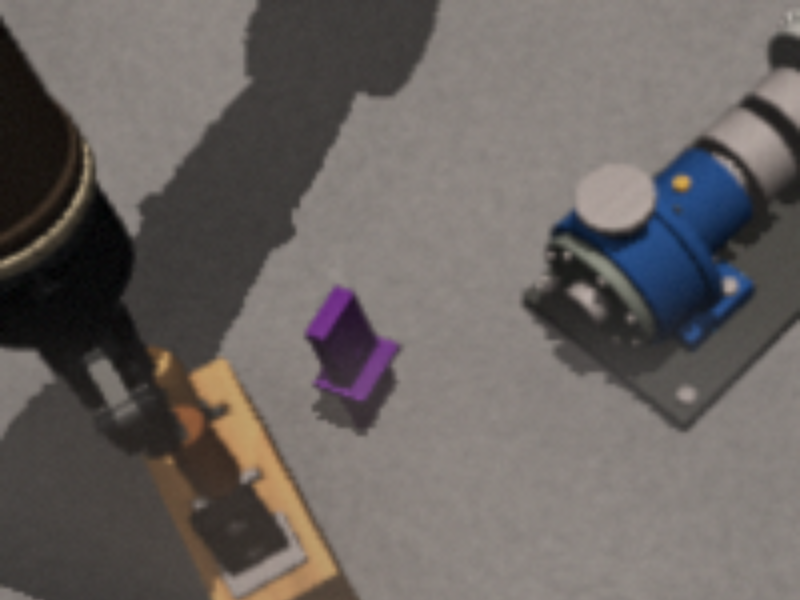

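The open fingers at (125,400) hang above the block with the gauge below at (235,530), and the offset matches the height parallax. I'm descending with a contact guard, then gripping.

```bash
python3 - <<'E'
from h import *
c=env.move_linear([*G,.093],velocity=.1,contact_N=8); o=env.observe(); print('contact',c,o['tool_pos'],o['contact_force'].round(2) if hasattr(o['contact_force'],'round') else o['contact_force'])
if not c:
    env.gripper_to(0.005,50); o=env.observe(); print('gap',o['finger_gap'],o['grasp_force'],o['contact_force'],o['tool_pos'])
    if o['finger_gap']>.011:
        c=env.move_linear([*G,.16],velocity=.08,contact_N=25); env.move_linear([*G,.28],velocity=.15)
        env.sleep(.3);o=env.observe(); print(c,o['t'],o['finger_gap'],o['contact_force'],o['torque'],o['tool_pos'])
grab('scene','s3');d=grab('top','t3')
im=cv2.imread('pics/s3.png')[150:330,20:220]
cv2.imwrite('pics/s3c.png',cv2.resize(im,(660,594),interpolation=cv2.INTER_CUBIC))
E
```

```text
contact True [ 0.56368777 -0.3657112   0.10349804] [0.62 1.06 7.64]
```

View pics/s3c.png

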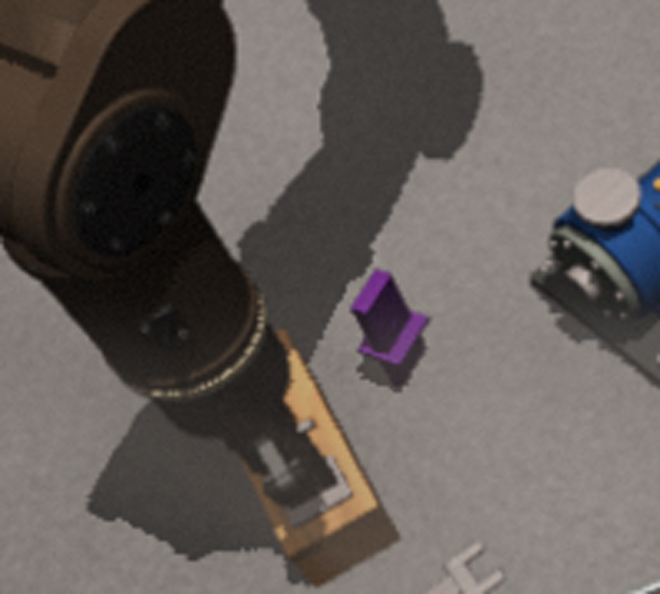

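Something was touched lightly at TCP z 0.1035, probably a knuckle on the neighbouring handle. The fingers already cover 28 mm of the grip, so I'm backing off 3 mm, checking the force, and gripping there.

```bash
python3 - <<'E'
from h import *
f=lambda o:(np.round(o['contact_force'],2),np.round(o['torque'],2))
o=env.observe();print(f(o))
env.move_linear([*G,.1065],velocity=.03); env.sleep(.2); o=env.observe(); print(f(o),o['t'])
env.gripper_to(0.005,50); env.sleep(.2);o=env.observe(); print('gap',o['finger_gap'],o['grasp_force'],f(o),o['tool_pos'])
if o['finger_gap']>.011:
    q=o['tool_pos']; c=env.move_linear([q[0],q[1],.18],velocity=.08,contact_N=25); print(c); env.move_linear([q[0],q[1],.28],velocity=.15)
    env.sleep(.3);o=env.observe(); print(c,o['t'],o['finger_gap'],f(o),o['tool_pos'])
grab('scene','s4');d=grab('top','t4')
im=cv2.imread('pics/s4.png')[150:330,20:220]
cv2.imwrite('pics/s4c.png',cv2.resize(im,(660,594),interpolation=cv2.INTER_CUBIC))
E
```

```text
(array([1.67, 0.33, 8.8 ]), array([ 0.12,  0.19, -0.05]))
(array([-0.26,  0.08, -0.81]), array([0.03, 0.01, 0.01])) 6.525
gap 0.01339372747461161 49.973164200782776 (array([ 0.44,  0.33, -0.4 ]), array([ 0.01, -0.14, -0.04])) [ 0.56335233 -0.36543531  0.10644975]
False
False 9.2167 0.013307129428326948 (array([ 0.71,  0.01, -2.22]), array([-0.01, -0.06, -0.03])) [ 0.56316351 -0.36527234  0.27932913]
```

View pics/s4c.png

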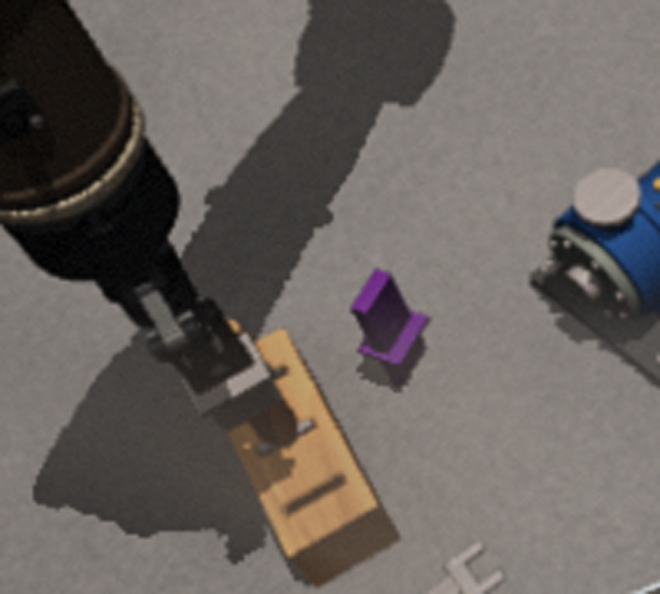

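The gauge is out of the slot, held upright at (215,370), its slot empty at (315,495), and the other tools are still in place. Stop plate = TCP − 0.0425. I'm carrying it above the gap and checking there.

```bash
cat >> h.py <<'E'
YG=.0065
E
python3 - <<'E'
from h import *
p=env.observe()['tool_pos']
env.move_linear([p[0],p[1],.31],velocity=.2)
R=None
for a in(TH-np.pi/2,TH+np.pi/2):
    try: env.move_linear(P(0,YG,.31),down(a),velocity=.15); print('ok',a); break
    except env.PlanningError as e: print(a,e)
env.move_linear(P(0,YG,.235),velocity=.12)   # tip at .1425
env.sleep(.2); o=env.observe(); print(o['t'],o['tool_pos'],P(0,YG,.235),o['joints'].round(2),o['finger_gap'])
s=grab('scene','s5'); t=grab('top','t5')
h=lambda d,u0,u1,v0,v1,k:cv2.resize(d['image'][v0:v1,u0:u1,::-1],None,fx=k,fy=k,interpolation=cv2.INTER_CUBIC)
cv2.imwrite('pics/c5.png',np.hstack([h(s,205,285,110,220,5),h(t,265,335,185,295,5)]))
# expected gauge corners in the scene picture (crop pixels) for plate and blade tip
X=[P(x,YG+y,.1925) for x in(-.022,.022) for y in(-.018,.018)]+[P(x,YG,.1425) for x in(-.02,.02)]+[P(0,0,.112),P(0,.014,.112)]
print(((project(s,np.array(X))-[205,110])*5).round(0).tolist())
E
```

```text
ok -1.2987963267948965
13.4 [0.48961154 0.0262769  0.23561702] [0.48914777 0.02624338 0.235     ] [-1.06  0.37  1.21  1.95 -0.39  1.09 -0.99] 0.013246316133724676
[[107.0, 283.0], [158.0, 240.0], [175.0, 329.0], [225.0, 284.0], [144.0, 328.0], [203.0, 368.0], [168.0, 393.0], [186.0, 376.0]]
```

View pics/c5.png

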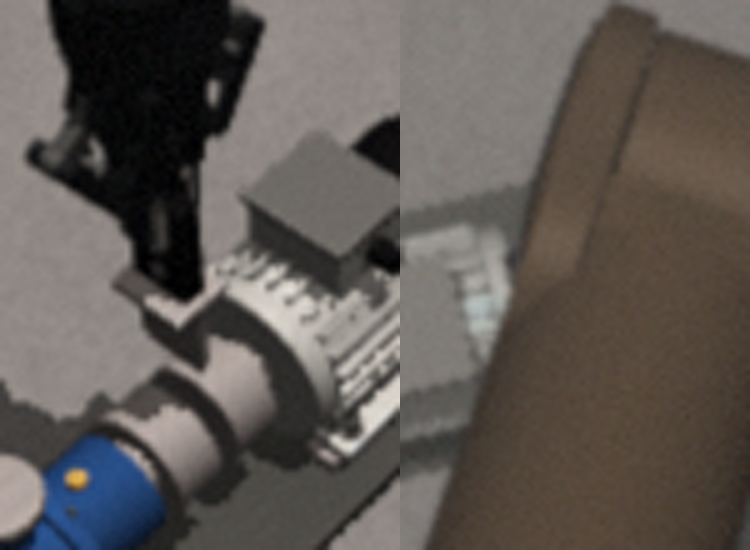

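Plate corners at (112,285), (180,330), (225,285) and the blade tip at (145,325)–(207,365) match the prediction within about 1 mm. Descending under guard.

```bash
python3 - <<'E'
from h import *
f=lambda o:(np.round(o['tool_pos'],4),np.round(o['contact_force'],2),np.round(o['torque'],2),round(o['t'],2))
c=env.move_linear(P(0,YG,.165),velocity=.06,contact_N=8); print(c,f(env.observe()))
if not c:
    c=env.move_linear(P(0,YG,.149),velocity=.03,contact_N=8); print(c,f(env.observe()))
env.sleep(.3); print(f(env.observe()))
E
```

```text
False (array([0.4894, 0.0263, 0.1653]), array([ 0.07,  0.47, -2.26]), array([-0.03,  0.04,  0.02]), 14.82)
True (array([0.4894, 0.0263, 0.1542]), array([-0.9 ,  0.22,  6.44]), array([ 0.2 ,  0.26, -0.04]), 15.23)
(array([0.4894, 0.0264, 0.1542]), array([-0.26,  0.75,  8.08]), array([0.01, 0.33, 0.04]), 15.53)
```

Seated at the expected height (0.1542 against 0.1545). Releasing, retreating and going behind the motor.

```bash
python3 - <<'E'
from h import *
p=env.observe()['tool_pos']
env.gripper_to(.03); env.sleep(.2)
env.move_linear([p[0],p[1],.31],velocity=.15)
env.gripper_to(.0)
for a in(TH,TH+np.pi,TH-np.pi/2,TH+np.pi/2):
    try: env.move_linear(P(0,.27,.31),down(a),velocity=.2); print('ok',a); break
    except env.PlanningError as e: print(a,e)
o=env.observe(); print(o['t'],o['tool_pos'],o['joints'].round(2))
s=grab('scene','s6'); t=grab('top','t6')
h=lambda d,u0,u1,v0,v1,k:cv2.resize(d['image'][v0:v1,u0:u1,::-1],None,fx=k,fy=k,interpolation=cv2.INTER_CUBIC)
cv2.imwrite('pics/c6.png',np.hstack([h(s,205,325,90,220,4.2)[:540],h(t,265,335,185,320,4)[:540]]))
# motor tail edge from depth: black cowl points
C=cloud(s).reshape(-1,3); Q=C-np.r_[O,0]; x=Q[:,:2]@N; y=Q[:,:2]@A
m=(abs(x)<.05)&(y>.15)&(y<.26)&(Q[:,2]>.1)&(Q[:,2]<.14); print('cowl y range',np.percentile(y[m],[1,50,95,99]),m.sum())
E
```

```text
ok 0.272
19.35 [0.41851313 0.27948382 0.31010103] [-1.38  0.2   0.83  1.79 -0.16  1.22 -0.23]
cowl y range [0.15151927 0.19370935 0.21860953 0.22180186] 517
```

View pics/c6.png

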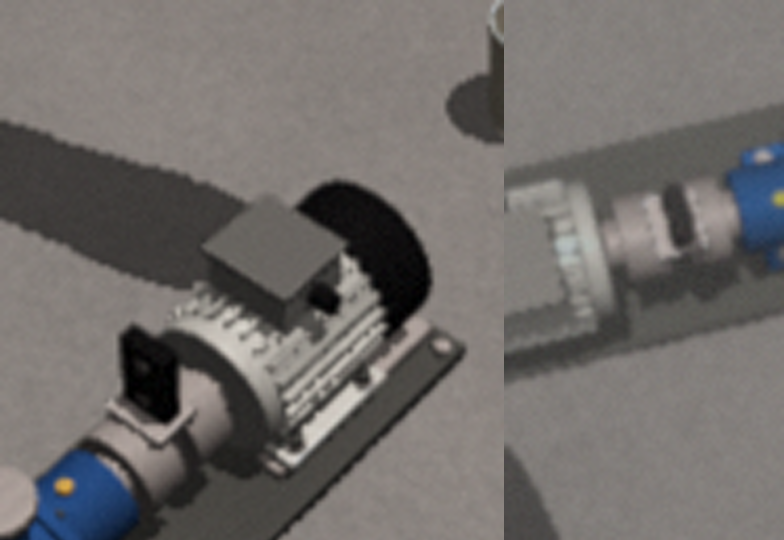

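The gauge stands upright on the hubs at (150,375), and the cowl rear is at y≈0.222, as computed. Going down behind it and pushing with guarded moves.

```bash
python3 - <<'E'
from h import *
def f(m):
    o=env.observe(); d=o['tool_pos'][:2]-O; F=np.array(o['contact_force']); print(m,'x,y mm',(d@N*1e3).round(1),(d@A*1e3).round(2),'F along',(F[:2]@A).round(2),F.round(2),round(o['t'],2)); return d@A
c=env.move_linear(P(0,.27,.076),velocity=.2,contact_N=10); f(c)
if not c:
    c=env.move_linear(P(0,.220,.076),velocity=.03,contact_N=3); y=f(c)
    if c:
        c=env.move_linear(P(0,y-.012,.076),velocity=.012,contact_N=13); f(c); env.sleep(.2); f('rest')
E
```

```text
False x,y mm 0.6 270.12 F along -0.01 [0.35 0.09 0.03] 20.77
True x,y mm -0.2 237.6 F along -0.02 [-0.14 -0.06  0.17] 21.82
True x,y mm -0.9 230.3 F along 2.0 [-0.8   1.85 -0.31] 22.64
rest x,y mm -1.0 230.26 F along 2.15 [-1.45  1.83  0.91] 22.84
```

```bash
python3 - <<'E'
from h import *
def f(m):
    o=env.observe(); d=o['tool_pos'][:2]-O; F=np.array(o['contact_force']); print(m,'x,y mm',(d@N*1e3).round(1),(d@A*1e3).round(2),'F along',(F[:2]@A).round(2),round(o['t'],2)); return d@A
y=f(0)
for i in range(3):
    c=env.move_linear(P(0,y-.006,.076),velocity=.008,contact_N=14); y2=f(c); env.sleep(.15)
    if c and y-y2<.0008: break
    y=y2
s=grab('scene','s7')
h=lambda d,u0,u1,v0,v1,k:cv2.resize(d['image'][v0:v1,u0:u1,::-1],None,fx=k,fy=k,interpolation=cv2.INTER_CUBIC)
cv2.imwrite('pics/c7.png',np.hstack([h(s,205,325,90,220,3.5),h(s,220,275,150,215,7)]))
E
```

```text
0 x,y mm -1.0 230.26 F along 2.15 22.84
True x,y mm -1.3 230.47 F along 1.29 23.29
```

View pics/c7.png

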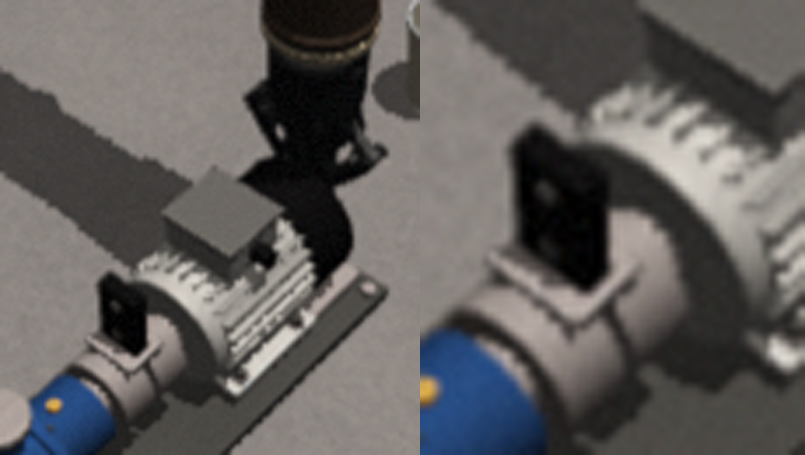

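The gauge is upright and the gap is visibly narrow, about blade width, at (620,330). I'm confirming with one firmer push and by measuring the motor's displacement in the image.

```bash
python3 - <<'E'
from h import *
def f(m):
    o=env.observe(); d=o['tool_pos'][:2]-O; F=np.array(o['contact_force']); print(m,'y mm',(d@A*1e3).round(2),'F along',(F[:2]@A).round(2),round(o['t'],2)); return d@A
y=f(0); c=env.move_linear(P(0,y-.008,.076),velocity=.01,contact_N=20); f(c)
env.sleep(.1); env.move_linear(P(0,.262,.076),velocity=.05); env.move_linear(P(0,.27,.30),velocity=.2); f('up')
s=grab('scene','s8'); s0=pickle.load(open('s6.pkl','rb'))
def prof(d,off):
    g=cv2.cvtColor(d['image'],cv2.COLOR_RGB2GRAY).astype(np.float32); l=np.arange(-.012,.03,.0005); pr=0
    for o in off:
        X=np.array([P(o,v,.08+np.sqrt(.032**2-o*o)) for v in l]); q=project(d,X).astype(np.float32); pr=pr+cv2.remap(g,q[:,:1],q[:,1:],cv2.INTER_LINEAR)[:,0]/len(off)
    return l,pr
for nm,d in(('before',s0),('after',s)):
    l,p=prof(d,(.024,.026,.028)); print(nm,' '.join(f'{1000*a:.0f}:{b:.0f}' for a,b in zip(l[::2],p[::2])))
# motor displacement: terminal-box/fin template, subpixel via ECC
g=[cv2.cvtColor(d['image'],cv2.COLOR_RGB2GRAY) for d in(s0,s)]
mask=np.zeros_like(g[0]); 
box=np.array([P(x,y,.163) for x,y in((-.03,.1),(.03,.1),(.03,.14),(-.03,.14))]); cv2.fillConvexPoly(mask,project(s0,box).astype(int),255); mask=cv2.dilate(mask,np.ones((13,13)))
_,w=cv2.findTransformECC(g[0],g[1],np.eye(2,3,dtype=np.float32),cv2.MOTION_TRANSLATION,(3,200,1e-6),mask,3)
J=project(s0,np.array([P(0,.12,.163),P(0,.11,.163)])); J=(J[1]-J[0])/10
print('shift px',w[:,2],'mm toward pump',w[:,2]@J/(J@J))
C=cloud(s).reshape(-1,3); Q=C-np.r_[O,0]; u=np.c_[Q[:,:2]@N,Q[:,:2]@A,Q[:,2]]
m=(abs(u[:,0])<.03)&(abs(u[:,1])<.025)&(u[:,2]>.172)&(u[:,2]<.19); print('grip top',np.median(u[m],0),m.sum())
E
```

```text
0 y mm 230.48 F along 0.18 23.49
True y mm 230.72 F along 1.44 24.02
up y mm 269.75 F along 0.78 26.16
before -12:121 -11:121 -10:121 -9:122 -8:122 -7:122 -6:122 -5:122 -4:121 -3:118 -2:113 -1:104 0:92 1:77 2:63 3:52 4:44 5:40 6:36 7:34 8:32 9:32 10:32 11:34 12:39 13:51 14:66 15:82 16:96 17:104 18:110 19:114 20:117 21:117 22:117 23:118 24:119 25:119 26:120 27:120 28:121 29:121
after -12:120 -11:121 -10:121 -9:122 -8:122 -7:122 -6:122 -5:122 -4:122 -3:119 -2:112 -1:102 0:88 1:73 2:59 3:49 4:46 5:54 6:67 7:82 8:98 9:106 10:112 11:116 12:118 13:117 14:117 15:117 16:118 17:117 18:117 19:117 20:119 21:119 22:119 23:120 24:121 25:122 26:122 27:122 28:122 29:123
shift px [-1.8752297  1.6386049] mm toward pump 7.4747144566880435
grip top [0.00525751 0.00162978 0.17931568] 90
```

The gap profile went from 13.7 mm to about 6 mm. The motor did not move under a 20 N push, and the grip top at z 0.179 is as it should be. Handing in.

```bash
python3 - <<'E'
from h import *
print(env.finish_job())
E
```

```text
the job is handed in; nothing more can be done
None
```

The gauge is standing upright in the coupling gap with its stop plate on both hubs. The motor is nipped up to the blade, with the gap measured at about 6 mm. The job was handed in about 26 s in, with the arm clear and nothing else seen to move, but the hand-in gave no verdict.

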